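# Screw the board clamp down with fingertip strokes

## Robot

A 6-joint arm with a two-finger parallel gripper is mounted at the origin on a cart in front of the work surface, level with it; the furniture and walls round the work are solid. World frame = base frame: x ahead of the robot, y to its left, z up, the work surface at z = 0. Lengths are in mm, angles in rad, forces in N, time in s.
With the tool pointing down it reaches from about 350 to 975 mm from the base axis. Payload 7.1 kg.
Tool frame: the origin (TCP) lies midway between the tips of the shut fingers; the grasp point (between the pads) lies 19 mm behind it; z points along the fingers, x is the direction in which the jaws open and shut, and the axes are right-handed (so a half turn about z gives the same grasp; the last joint's range is limited). The gripper opens to 88 mm and grips with 3 to 60 N. Pads are 20 mm wide; open, the fingers measure 115 mm over their backs; the gripper's body (75 mm by 178 mm) begins 61 mm behind the grasp point.
Start: joints at [-1.275, 0.423, 1.63, -0, 1.089, -0.019], TCP at [193.534, -594.264, 222.675] pointing down, gripper open.
Joint ranges: [-3, 3], [-0.9, 2.11], [0.09, 2.58], [-1.31, 4.45], [0.11, 2.69], [-2.54, 2.54]. Speed limits (rad/s): [2.39, 2.39, 3.01, 3.14, 3.14, 3.14].

## Interface

Orientations are given as a rotation vector (axis times angle).
In Python, from workcell import telemetry, imaging, ticket gives the robot as it stands.
- The arm moves only by the tool jog_arm, never from a script. Its arguments are lists of equal length, an entry for each row: "travel": the shift along the world's x, y, z in units of 400 mm (1.0 is 400 mm), a list of three; "dr": the turn, a rotation vector about the world's x, y, z in units of 90 degrees (1.0 is 90 degrees), a list of three. In form: {"travel": [[tx, ty, tz], ...], "dr": [[wx, wy, wz], ...]}. A call has exactly 10 rows; each row is the pose to reach, as a shift and turn from the pose measured when the call began; what a row does not reach only later rows make up. A row lasts 1/10 s, in which the tool goes at most 50 mm and 8.59 degrees, less where a joint would pass 70% of its speed; a pose out of reach is approached as far as the arm can. A call with a number of a shift or a turn outside -1 to 1 is refused whole. A call with a gripper value outside its range is refused whole. "hand" is the opening, from -1 (shut) to 1 (fully open), set as the call begins (left out, the last holds). The fingers move at their own pace and stop on an object; the grip force is fixed at half the most. Time passes only in rows, so rows that repeat a pose let the fingers close, or fill a call up. It gives the time, the measured TCP pose, the force and the opening at its end, in the units of the state.
- telemetry.get_obs(): the state, without advancing time (a new reading comes with each control period).
- imaging.get_image(name): name is "side" or "top"; returns a dict with "pixels" (420x560x3 uint8, red, green, blue), "range_z" (420x560 float32, mm along the optical axis (not along the pixel's ray), 0 where there is no reading), "fx", "fy", "cx", "cy" (pixels), "extrinsics" (4x4, takes a point from world to camera coordinates). Camera axes: x right, y down, z forward; pixel columns grow to the right and rows downward; lengths in mm; the calibration is good to about 2 mm. A picture is of the moment at which its call begins.
- ticket.close_job(): hands the job in, once; it reports no verdict.
The state is a dict: "t": time; "qpos": joint angles; "qvel": joint speeds; "joint_torque": joint torques, N m; "ee_pos": TCP position; "orientation": TCP orientation; "ft_force": force on the tool from outside, world axes, zero at the start; "moment": the same for the moment, N m; "width": finger opening in mm.
Only numpy, scipy, OpenCV 4.12 (cv2) and the standard library are available. Lean on these libraries where they do the work, as an engineer would, in place of code of your own. Each camera call takes 0.05 s, during which the arm holds its last target. There are 200 camera calls.

## Task

Clamp the chopping board: push the wings of the clamp's loose wing screw round clockwise (seen from above) with the fingertips, stroke after stroke, until the screw is fully home and its rubber foot presses on the board. Only push the wings, never pinch a wing between the fingers; do not lift or shift the board, leave the other things as they stand, and finish clear of everything.

Things in the scene. Friction and masses are not known exactly. Their poses are not given: they have to be found in the camera images.
- clamp: grey board clamp fixed to the worktop. Origin on the worktop exactly below the screw's vertical axis, z up. Base plate and column stand 45 to 113 mm from the axis on the -y side; from the column an arm (64 to 84 mm high) reaches along +y to a round boss (radius 20 mm, top at 86 mm) that carries the screw. The board lies under the boss and extends along +y.
- wing_screw (a joint): turn of the wing screw (rad), grows clockwise seen from above: 0 raised to 8.0 fully home (firm stop, hub on the boss); starts between 0 and 2.5. It sinks 10 mm a turn, has a steady friction of about 0.05 N m (1.5 N at 35 mm), stays where it is left and does not spin on. Its two opposite wings point along the clamp's yaw minus this value, and half a turn from that.
- screw_top (a point): point on the screw's axis level with the wings' top edge (122 mm above the worktop when home, 135 mm at joint 0). The two upright wings reach 45 mm from the axis (90 mm across both), are 8 mm thick in all and 30 mm tall, ending at this level; the black hub between them has a radius of 15 mm at its foot, 10 mm above.
- wing_drive: orange half (4 mm) of both wings' thickness: the faces that a fingertip pushes to turn the screw clockwise. Origin on the axis, 36 mm below the wings' top edge; turns with the screw, wings along its x axis.
- wing_back: black half (4 mm) of both wings' thickness, behind the orange one; it reaches 41 mm from the axis and is 3 mm lower. Pushing it turns the screw back. Fingers on the orange and the black side at once are a pinch. Same origin and axes as wing_drive.
- foot: round black rubber foot (30 mm across) under the screw, origin at the centre of its underside; sprung (2 N/mm), it meets the board about 2.5 rad before the screw is home and then presses with about 8 N.
- board: loose wooden chopping board, 230 x 320 x 22 mm, 1 kg, origin at the centre of its underside, long side along its y; one short edge lies under the clamp's screw.
- onion: red onion, 84 mm, lying on the board; origin at its underside
- lemon: yellow lemon, 78 x 55 x 56 mm, lying on the board; origin at its underside
- mug: white mug with dark dots, 82 mm across, 91 mm tall, standing left of the board; origin at its underside
- soup_tin: red food tin, 75 mm across, 110 mm tall, standing right of the clamp; origin at its underside
- pepper_jar: small spice jar with white cap, 41 mm across, 105 mm tall, right of the clamp; origin at its underside
- salt_mill: dark wooden mill, 58 mm across, 170 mm tall, right of the clamp; origin at its underside

How it is judged:
By the outcome, as a careful person would: the job done as asked, in the order asked, and still so for the second after the job is handed in, with the robot touching nothing.
It also fails if it takes over 54 s, if anything falls off the work surface, if the arm or the gripper's body presses on something with over 40 N, if the wrist force passes 120 N, or if a joint passes its speed limit or range.

## Working session

There is one attempt and no reset: what is moved stays moved. The work goes in short steps, Python scripts to look and compute and a tool call to move; the robot and the scene stay as the last step left them, time stands still between calls to the robot, and variables do not carry over. Pictures are saved under pics/ and viewed, about 8 in all and at most 12, crops included, and the job is handed in when it is done.

Besides the shell and the picture viewer there is one more tool, called after ">>>" as name(argument=value, ...), one argument or row to a line, values as JSON. jog_arm: Moves the arm, as the interface text tells. Its arguments: {"type":"object","properties":{"travel":{"type":"array"},"dr":{"type":"array"},"hand":{"type":"number"}},"required":["travel","dr"]}

```bash
mkdir -p pics && cat > h.py <<'E'
import numpy as np, cv2
from workcell import telemetry, imaging, ticket
def snap(n,f=None):
    d=imaging.get_image(n)
    if f:
        cv2.imwrite('pics/'+f,d['pixels'][:,:,::-1])
        np.savez('pics/'+f[:-4]+'.npz',**{k:np.array(d[k]) for k in d})
    return d
def cloud(d):
    z=d['range_z'].astype(float); v,u=np.indices(z.shape)
    P=np.stack([(u-d['cx'])/d['fx']*z,(v-d['cy'])/d['fy']*z,z],-1)
    E=np.array(d['extrinsics']); return (P-E[:3,3])@E[:3,:3]
E
python3 - <<'E'
from h import *
o=telemetry.get_obs(); print(o)
for n in('top','side'):
    d=snap(n,n+'1.png'); E=np.array(d['extrinsics']); print(n,d['fx'],-E[:3,:3].T@E[:3,3],E[:3,:3].round(2).tolist())
a=cv2.imread('pics/top1.png');b=cv2.imread('pics/side1.png')
E
```

```text
{'t': 0.0, 'qpos': array([-1.27499100e+00,  4.23830292e-01,  1.63069430e+00,  7.66507172e-08,
        1.08858369e+00, -1.90211480e-02]), 'qvel': array([-6.19897118e-04, -3.15676501e-04,  9.85961319e-04,  7.14919793e-04,
       -5.91008756e-04,  1.78253329e-05]), 'joint_torque': array([ 2.33044018e-03, -5.44614816e+01, -2.73660636e+01,  6.44987728e-02,
        2.27881316e-02, -1.25088472e-04]), 'ee_pos': array([ 193.38191491, -593.74531798,  221.90659075]), 'orientation': array([-2.54147788e+00,  1.84519675e+00,  1.89895831e-03]), 'ft_force': array([-0.17534351, -1.06777205, -0.62440482]), 'moment': array([ 0.01557626, -0.01056481, -0.01347377]), 'width': 87.95317074069555}
top 402.8207094383939 [  29.63319522 -142.89514658 1693.37385327] [[0.22, -0.97, 0.01], [-0.94, -0.22, -0.26], [0.26, 0.05, -0.97]]
side 411.01160421909935 [-107.32372378  972.5573077   747.54052707] [[-0.89, -0.46, 0.01], [-0.23, 0.41, -0.88], [0.4, -0.79, -0.47]]
```

View pics/top1.png

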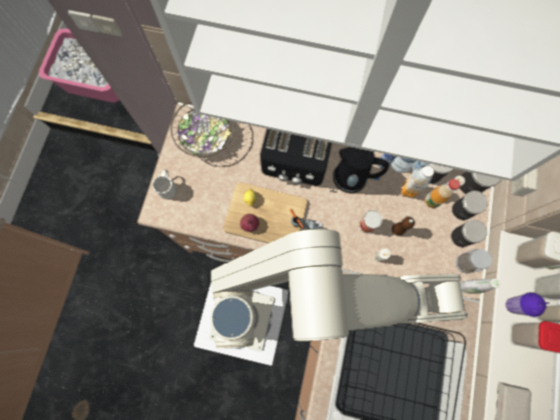

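View pics/side1.png

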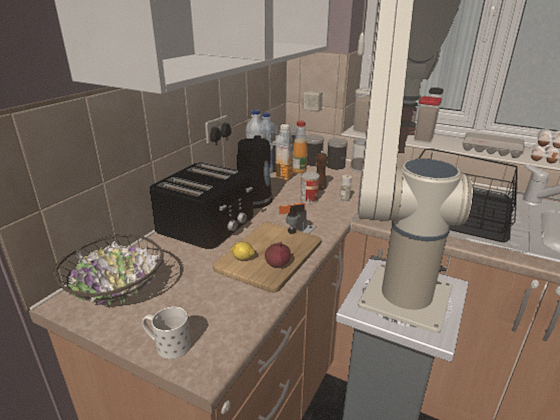

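The clamp shows at about (303,222) in the top view and (295,214) in the side view, with orange wings. I'll enlarge both crops.

```bash
python3 - <<'E'
from h import *
a=cv2.imread('pics/top1.png')[190:250,265:345];b=cv2.imread('pics/side1.png')[190:250,255:335]
cv2.imwrite('pics/c1.png',np.vstack([cv2.resize(x,None,fx=5,fy=5,interpolation=cv2.INTER_CUBIC) for x in(a,b)]))
for n in('top','side'):
    d=np.load(f'pics/{n}1.npz'); P=cloud(d); c=d['pixels'].astype(int)
    m=(c[...,0]>150)&(c[...,1]<120)&(c[...,2]<70)&(np.abs(P[...,0]-480)<160)&(np.abs(P[...,1]+170)<170)&(P[...,2]>50)
    v,u=np.nonzero(m); print(n,len(u))
    for i in range(len(u)): print(u[i],v[i],P[v[i],u[i]].round(0),end=';')
    for (U,V,l) in {'top':[(250,223,'onion'),(249,198,'lemon'),(372,220,'tin'),(385,255,'pep'),(403,226,'mill'),(230,205,'b'),(307,203,'b'),(226,234,'b'),(303,222,'hub')],'side':[(296,213,'hub')]}[n]: print(l,P[V,U].round(0))
E
```

```text
top 15
292 212 [ 442. -106.  135.];294 215 [ 435. -116.  123.];294 216 [ 432. -117.  118.];295 216 [ 430. -121.  129.];298 220 [ 416. -136.  133.];298 221 [ 414. -137.  126.];299 221 [ 413. -141.  132.];299 222 [ 410. -142.  130.];300 222 [ 410. -146.  131.];299 223 [ 405. -143.  131.];300 223 [ 406. -146.  134.];300 224 [ 404. -147.  126.];301 225 [ 399. -152.  132.];301 226 [ 397. -153.  125.];302 226 [ 396. -157.  131.];onion [370.  52.  91.]
lemon [477.  85.  74.]
tin [ 488. -427.  115.]
pep [ 363. -504.  100.]
mill [ 489. -550.  126.]
b [442. 164.  22.]
b [ 533. -158.    0.]
b [319. 151.   2.]
hub [ 422. -158.   93.]
side 78
301 203 [ 402. -148.  131.];302 203 [ 400. -152.  130.];303 203 [ 397. -153.  130.];294 204 [ 418. -129.  131.];295 204 [ 417. -133.  130.];296 204 [ 415. -138.  128.];297 204 [ 412. -138.  129.];298 204 [ 410. -143.  127.];288 205 [ 433. -114.  131.];289 205 [ 430. -116.  131.];280 206 [455. -98. 129.];281 206 [450. -97. 131.];282 206 [447. -98. 131.];283 206 [ 446. -103.  129.];284 206 [ 443. -105.  128.];285 206 [ 439. -104.  130.];286 206 [ 437. -107.  1
[... 985 characters left out ...]
;285 210 [ 441. -108.  113.];286 210 [ 439. -112.  111.];287 210 [ 434. -110.  114.];288 210 [ 432. -113.  113.];280 211 [452. -93. 113.];281 211 [ 454. -104.  108.];282 211 [447. -99. 112.];283 211 [444. -99. 112.];284 211 [ 445. -108.  108.];285 211 [ 442. -111.  108.];286 211 [ 437. -107.  110.];287 211 [ 436. -113.  108.];288 211 [ 431. -111.  110.];280 212 [454. -97. 107.];281 212 [451. -98. 107.];282 212 [ 448. -100.  107.];283 212 [ 444. -101.  108.];284 212 [ 442. -103.  107.];285 212 [ 441. -108.  106.];286 212 [ 437. -108.  107.];287 212 [ 436. -114.  104.];288 212 [ 431. -112.  106.];280 213 [452. -94. 105.];281 213 [451. -99. 103.];282 213 [447. -98. 105.];hub [ 408. -126.  102.]
```

View pics/c1.png

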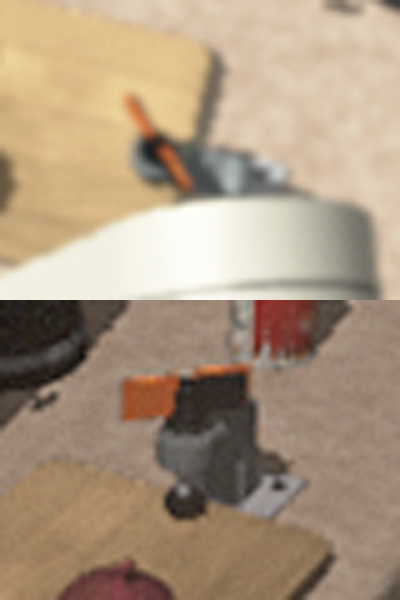

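The wings run at about 45° in the world, axis near (425,-127), top at about z 131. The orange faces lie on the counter-clockwise side. I'll shut the fingers and move partway to clear the top view.

>>> jog_arm(
  travel=[
    [0.04,0.08,0.08],
    [0.08,0.17,0.08],
    [0.12,0.26,0.08],
    [0.16,0.35,0.08],
    [0.2,0.44,0.08],
    [0.23,0.52,0.08],
    [0.26,0.58,0.08],
    [0.28,0.63,0.08],
    [0.28,0.64,0.08],
    [0.28,0.64,0.08],
  ],
  dr=[
    [0,0,0],
    [0,0,0],
    [0,0,0],
    [0,0,0],
    [0,0,0],
    [0,0,0],
    [0,0,0],
    [0,0,0],
    [0,0,0],
    [0,0,0],
  ],
  hand=-1,
)

```text
t: 1.1
ee_pos: [305.3, -337.5, 253.9]
orientation: [-2.543, 1.844, 0.002]
ft_force: [0.6, -0.6, 0.4]
width: 10.8
```

```bash
python3 - <<'E'
from h import *
d=snap('top','top2.png'); s=snap('side','side2.png')
cv2.imwrite('pics/c2.png',cv2.resize(d['pixels'][180:260,215:345,::-1],None,fx=6,fy=6,interpolation=cv2.INTER_CUBIC))
P=cloud(d); Q=cloud(s); A=np.vstack([P.reshape(-1,3),Q.reshape(-1,3)])
r=np.hypot(A[:,0]-425,A[:,1]+127)
for z0 in (115,150,200,260):
    m=(A[:,2]>z0)&(r<220)&(r>55)&(A[:,2]<500); print(z0,m.sum(), (A[m][np.argsort(r[m])][:4]).round(0).tolist())
c=np.vstack([d['pixels'].reshape(-1,3),s['pixels'].reshape(-1,3)]).astype(int)
sel=(r<60)&(A[:,2]>98)&(A[:,2]<150)&(c[:,0]>110)&(c[:,0]>1.7*c[:,2])
X=A[sel]; print(len(X),'orange median',np.median(X,0))
w,V=np.linalg.eigh(np.cov(X[:,:2].T)); a=V[:,1]; t=X[:,:2]@a; print('dir deg',np.degrees(np.arctan2(a[1],a[0])), 'ends', X[t.argmin()],X[t.argmax()],'top z',np.percentile(X[:,2],[80,90,97]))
# clamp arm/column/boss grey pts at z 70..92
g=(r<140)&(A[:,2]>55)&(A[:,2]<95)&(c.max(1)-c.min(1)<40)
G=A[g]; m=np.median(G,0); w,V=np.linalg.eigh(np.cov(G[:,:2].T)); a=V[:,1]; print('clamp',len(G),m,np.degrees(np.arctan2(a[1],a[0])))
# board
b=(np.abs(A[:,2]-22)<5)&(c[:,0]-c[:,2]>50)&(r<420)
B=A[b][:,:2].astype(np.float32); print('board',cv2.minAreaRect(B))
E
```

```text
115 1784 [[593.0, -129.0, 147.0], [307.0, -247.0, 376.0], [308.0, -249.0, 346.0], [307.0, -247.0, 373.0]]
150 1372 [[307.0, -247.0, 376.0], [308.0, -249.0, 346.0], [307.0, -247.0, 373.0], [306.0, -247.0, 363.0]]
200 692 [[307.0, -247.0, 376.0], [308.0, -249.0, 346.0], [307.0, -247.0, 373.0], [306.0, -247.0, 363.0]]
260 692 [[307.0, -247.0, 376.0], [308.0, -249.0, 346.0], [307.0, -247.0, 373.0], [306.0, -247.0, 363.0]]
154 orange median [ 436.12528084 -111.73839042  124.01994046]
dir deg 45.990777809873855 ends [ 394.80771599 -157.80011906  120.00229387] [455.09710651 -95.37262167 110.93675804] top z [129.72647691 131.8946246  134.35528018]
clamp 316 [ 413.93161401 -153.66272932   82.09561989] 87.6260757586391
board ((433.20013427734375, -125.82159423828125), (590.3402709960938, 232.42755126953125), 88.60090637207031)
```

View pics/c2.png

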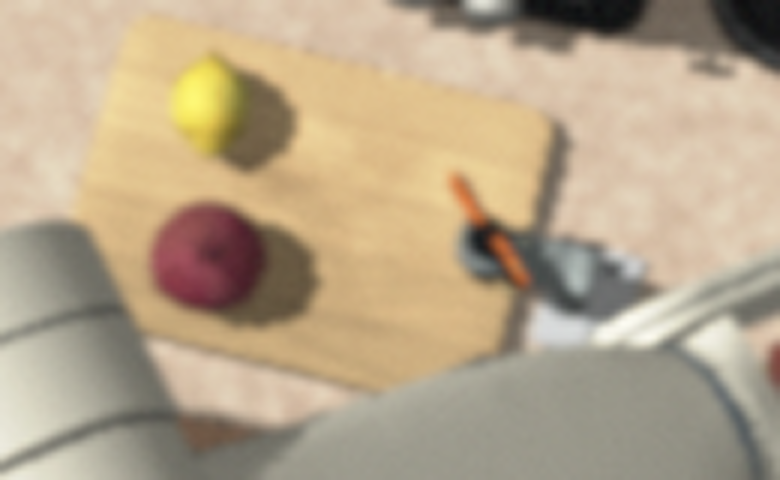

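The wings are at 46° and clamp yaw is about -2°, so the joint is about 2.3 and the screw needs about 5.7 rad (326°) more. The view is clear, so I go over the starting point at angle ~105° on a 36 mm orbit.

>>> jog_arm(
  travel=[
    [0.035,0.08,0],
    [0.08,0.18,0],
    [0.125,0.28,0],
    [0.17,0.38,0],
    [0.215,0.48,-0.02],
    [0.255,0.57,-0.05],
    [0.277,0.614,-0.08],
    [0.277,0.614,-0.13],
    [0.277,0.614,-0.2],
    [0.277,0.614,-0.24],
  ],
  dr=[
    [0,0,0],
    [0,0,0],
    [0,0,0],
    [0,0,0],
    [0,0,0],
    [0,0,0],
    [0,0,0],
    [0,0,0],
    [0,0,0],
    [0,0,0],
  ],
  hand=-1,
)

```text
t: 2.2
ee_pos: [415.8, -93.5, 156.4]
orientation: [2.541, -1.847, -0.003]
ft_force: [-0.1, -0.8, -0.2]
width: 0.4
```

```bash
python3 - <<'E'
from h import *
o=telemetry.get_obs(); print(o['ee_pos'],o['qpos'].round(2),o['width'],o['ft_force'])
s=snap('side','side3.png'); t=snap('top')
cv2.imwrite('pics/c3.png',cv2.resize(np.vstack([s['pixels'][150:250,240:370,::-1],t['pixels'][175:275,240:370,::-1]]),None,fx=3,fy=3,interpolation=cv2.INTER_CUBIC))
p=o['ee_pos']
# orbit table: absolute stick centre & shift units from angle 105
for a in range(105,-266,-10):
    r=np.radians(a); print(a,round(425+36*np.cos(r),1),round(-127+36*np.sin(r),1),end=' | ')
E
```

```text
[415.76238476 -93.45633083 156.39577644] [-0.25  0.24  2.1   0.    0.8   1.01] 0.41933664039248997 [-0.12134324 -0.77937544 -0.16856869]
105 415.7 -92.2 | 95 421.9 -91.1 | 85 428.1 -91.1 | 75 434.3 -92.2 | 65 440.2 -94.4 | 55 445.6 -97.5 | 45 450.5 -101.5 | 35 454.5 -106.4 | 25 457.6 -111.8 | 15 459.8 -117.7 | 5 460.9 -123.9 | -5 460.9 -130.1 | -15 459.8 -136.3 | -25 457.6 -142.2 | -35 454.5 -147.6 | -45 450.5 -152.5 | -55 445.6 -156.5 | -65 440.2 -159.6 | -75 434.3 -161.8 | -85 428.1 -162.9 | -95 421.9 -162.9 | -105 415.7 -161.8 | -115 409.8 -159.6 | -125 404.4 -156.5 | -135 399.5 -152.5 | -145 395.5 -147.6 | -155 392.4 -142.2 | -165 390.2 -136.3 | -175 389.1 -130.1 | -185 389.1 -123.9 | -195 390.2 -117.7 | -205 392.4 -111.8 | -215 395.5 -106.4 | -225 399.5 -101.5 | -235 404.4 -97.5 | -245 409.8 -94.4 | -255 415.7 -92.2 | -265 421.9 -91.1 |
```

View pics/c3.png

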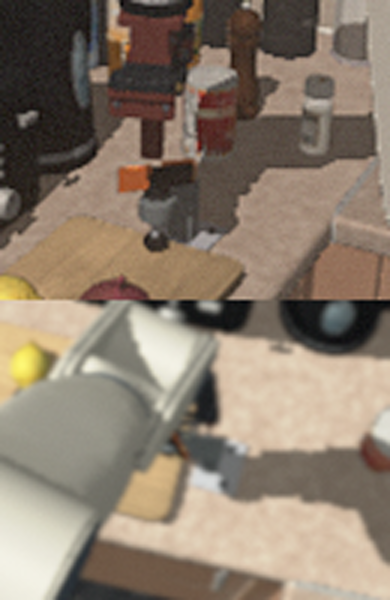

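The fingertip hovers in front of the orange face of the wing (side crop, about (150,140) finger, wing (135,178)). I descend, then begin the push.

>>> jog_arm(
  travel=[
    [0,0,-0.04],
    [0,0,-0.08],
    [0,0,-0.115],
    [0,0,-0.136],
    [0,0,-0.136],
    [0.015,0.006,-0.136],
    [0.028,0.006,-0.136],
    [0.039,0.005,-0.136],
    [0.046,0.003,-0.136],
    [0.054,0.001,-0.136],
  ],
  dr=[
    [0,0,0],
    [0,0,0],
    [0,0,0],
    [0,0,0],
    [0,0,0],
    [0,0,0],
    [0,0,0],
    [0,0,0],
    [0,0,0],
    [0,0,0],
  ],
)

```text
t: 3.3
ee_pos: [436.7, -93.0, 101.9]
orientation: [2.54, -1.846, -0.008]
ft_force: [-1.7, -0.6, 0.1]
width: 0.3
```

>>> jog_arm(
  travel=[
    [0.012,-0.006,0],
    [0.023,-0.012,0],
    [0.033,-0.02,0],
    [0.041,-0.03,0],
    [0.048,-0.04,0],
    [0.054,-0.051,0],
    [0.057,-0.063,0],
    [0.06,-0.076,0],
    [0.06,-0.088,0],
    [0.059,-0.101,0],
  ],
  dr=[
    [0,0,0],
    [0,0,0],
    [0,0,0],
    [0,0,0],
    [0,0,0],
    [0,0,0],
    [0,0,0],
    [0,0,0],
    [0,0,0],
    [0,0,0],
  ],
)

```text
t: 4.3
ee_pos: [460.6, -133.9, 102.0]
orientation: [2.54, -1.847, -0.006]
ft_force: [0.6, 1.8, -0.2]
width: 0.6
```

```bash
python3 - <<'E'
from h import *
o=telemetry.get_obs(); print(o['ee_pos'],o['ft_force'])
s=snap('side','side4.png'); t=snap('top')
cv2.imwrite('pics/c4.png',cv2.resize(np.vstack([s['pixels'][150:250,240:370,::-1],t['pixels'][175:275,240:370,::-1]]),None,fx=3,fy=3,interpolation=cv2.INTER_CUBIC))
E
```

```text
[ 460.64850709 -133.90658016  102.03458897] [ 0.62948609  1.78606532 -0.23097181]
```

View pics/c4.png

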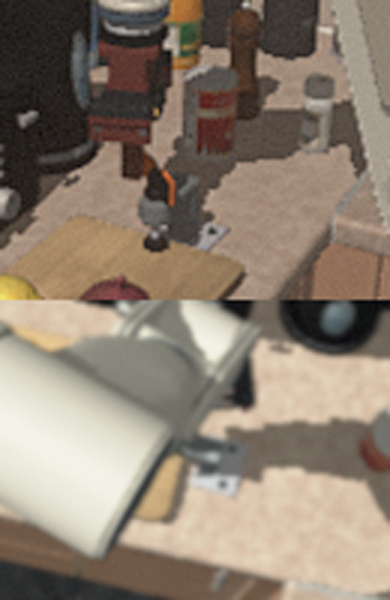

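The side crop shows the fingertip behind the wing, which has turned with it (wing now at (165,185)). The force is about 1.9 N, as expected, so I keep going round.

>>> jog_arm(
  travel=[
    [-0.0035,-0.0105,0],
    [-0.008,-0.022,0],
    [-0.0145,-0.033,0],
    [-0.022,-0.043,0],
    [-0.031,-0.052,0],
    [-0.041,-0.059,0],
    [-0.0525,-0.065,0],
    [-0.064,-0.069,0],
    [-0.0765,-0.072,0],
    [-0.089,-0.073,0],
  ],
  dr=[
    [0,0,0],
    [0,0,0],
    [0,0,0],
    [0,0,0],
    [0,0,0],
    [0,0,0],
    [0,0,0],
    [0,0,0],
    [0,0,0],
    [0,0,0],
  ],
)

```text
t: 5.4
ee_pos: [424.7, -163.6, 102.1]
orientation: [2.54, -1.847, -0.006]
ft_force: [2.0, -0.5, 0.4]
width: 0.6
```

>>> jog_arm(
  travel=[
    [-0.012,0.0025,0],
    [-0.024,0.005,0],
    [-0.036,0.009,0],
    [-0.047,0.015,0],
    [-0.057,0.0225,0],
    [-0.066,0.031,0],
    [-0.074,0.041,0],
    [-0.08,0.052,0],
    [-0.085,0.064,0],
    [-0.088,0.076,0],
  ],
  dr=[
    [0,0,0],
    [0,0,0],
    [0,0,0],
    [0,0,0],
    [0,0,0],
    [0,0,0],
    [0,0,0],
    [0,0,0],
    [0,0,0],
    [0,0,0],
  ],
)

```text
t: 6.4
ee_pos: [389.2, -132.9, 102.1]
orientation: [2.54, -1.847, -0.006]
ft_force: [0.8, -2.4, 0.6]
width: 0.1
```

```bash
python3 - <<'E'
from h import *
o=telemetry.get_obs(); print(o['ee_pos'],o['ft_force'],o['qpos'].round(2))
s=snap('side','side5.png'); t=snap('top')
cv2.imwrite('pics/c5.png',cv2.resize(np.vstack([s['pixels'][150:250,240:370,::-1],t['pixels'][175:275,240:370,::-1]]),None,fx=3,fy=3,interpolation=cv2.INTER_CUBIC))
E
```

```text
[ 389.2221165  -132.86123934  102.12650989] [ 0.77764522 -2.39953016  0.60008801] [-0.36  0.33  2.17 -0.    0.65  0.9 ]
```

View pics/c5.png

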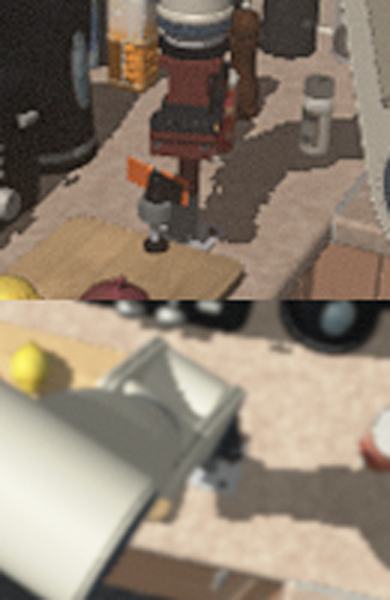

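The wing has come round with the fingertip behind it (side crop: fingertip at (190,180)). I continue to about -230°, a little slower.

>>> jog_arm(
  travel=[
    [0,0.0085,0],
    [0,0.018,0],
    [0.0005,0.027,0],
    [0.002,0.0365,0],
    [0.005,0.0455,0],
    [0.0085,0.054,0],
    [0.013,0.0625,0],
    [0.0185,0.07,0],
    [0.025,0.077,0],
    [0.032,0.084,0],
  ],
  dr=[
    [0,0,0],
    [0,0,0],
    [0,0,0],
    [0,0,0],
    [0,0,0],
    [0,0,0],
    [0,0,0],
    [0,0,0],
    [0,0,0],
    [0,0,0],
  ],
)

```text
t: 7.5
ee_pos: [401.6, -98.6, 101.9]
orientation: [2.54, -1.846, -0.008]
ft_force: [-2.1, -3.0, -0.7]
width: 0.2
```

>>> jog_arm(
  travel=[
    [0.0015,0.0012,0],
    [0.003,0.0024,0],
    [0.0045,0.0036,0],
    [0.006,0.0047,0],
    [0.0075,0.0057,0],
    [0.009,0.0067,0],
    [0.0105,0.0077,0],
    [0.0125,0.0088,0],
    [0.0125,0.0088,0],
    [0.0125,0.0088,0],
  ],
  dr=[
    [0,0,0],
    [0,0,0],
    [0,0,0],
    [0,0,0],
    [0,0,0],
    [0,0,0],
    [0,0,0],
    [0,0,0],
    [0,0,0],
    [0,0,0],
  ],
)

```text
t: 8.5
ee_pos: [406.7, -95.0, 102.0]
orientation: [2.54, -1.846, -0.008]
ft_force: [-2.1, -1.0, 0.2]
width: 0.6
```

>>> jog_arm(
  travel=[
    [0.0018,0.001,0],
    [0.0036,0.002,0],
    [0.0054,0.003,0],
    [0.0072,0.0039,0],
    [0.009,0.0046,0],
    [0.0108,0.0053,0],
    [0.0126,0.006,0],
    [0.0143,0.0065,0],
    [0.0143,0.0065,0],
    [0.0143,0.0065,0],
  ],
  dr=[
    [0,0,0],
    [0,0,0],
    [0,0,0],
    [0,0,0],
    [0,0,0],
    [0,0,0],
    [0,0,0],
    [0,0,0],
    [0,0,0],
    [0,0,0],
  ],
)

```text
t: 9.5
ee_pos: [412.5, -92.4, 102.0]
orientation: [2.54, -1.846, -0.008]
ft_force: [-1.7, -0.1, -1.3]
width: 0.2
```

```bash
python3 - <<'E'
from h import *
o=telemetry.get_obs(); print(o['ee_pos'],o['ft_force'])
s=snap('side','side6.png')
cv2.imwrite('pics/c6.png',cv2.resize(s['pixels'][150:250,240:370,::-1],None,fx=5,fy=5,interpolation=cv2.INTER_CUBIC))
Q=cloud(s); c=s['pixels'].astype(int); r=np.hypot(Q[...,0]-425,Q[...,1]+127)
X=Q[(r<60)&(Q[...,2]>85)&(Q[...,2]<150)&(c[...,0]>110)&(c[...,0]>1.7*c[...,2])]
w,V=np.linalg.eigh(np.cov(X[:,:2].T)); a=V[:,1]; print(len(X),np.degrees(np.arctan2(a[1],a[0])),np.percentile(X[:,2],[10,90,97]),X.mean(0))
E
```

```text
[412.45225487 -92.36087889 101.95900261] [-1.66015091 -0.12829154 -1.29185641]
12 107.79576249793057 [ 99.14779976 120.54173217 122.51523405] [427.619729   -84.18118419 112.32190309]
```

View pics/c6.png

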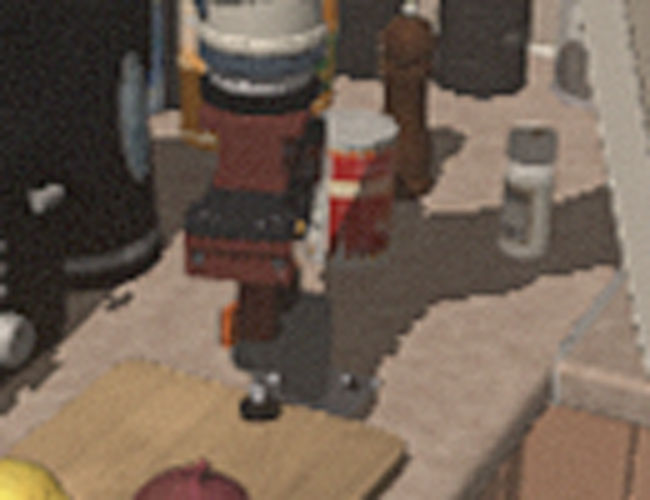

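No stop yet. The foot is almost at the board, and the wing is at roughly 80-85°. I continue in fine steps.

>>> jog_arm(
  travel=[
    [0.0015,0.0006,0],
    [0.003,0.001,0],
    [0.0045,0.0015,0],
    [0.006,0.002,0],
    [0.0075,0.0025,0],
    [0.0092,0.0028,0],
    [0.0092,0.0028,0],
    [0.0092,0.0028,0],
    [0.0092,0.0028,0],
    [0.0092,0.0028,0],
  ],
  dr=[
    [0,0,0],
    [0,0,0],
    [0,0,0],
    [0,0,0],
    [0,0,0],
    [0,0,0],
    [0,0,0],
    [0,0,0],
    [0,0,0],
    [0,0,0],
  ],
)

```text
t: 10.55
ee_pos: [414.3, -91.1, 101.6]
orientation: [2.539, -1.845, -0.013]
ft_force: [-7.8, -3.2, 2.0]
width: 0.5
```

Force jumped to 8 N and the tool lagged 2 mm, which looks like the firm stop. I press once more to confirm.

>>> jog_arm(
  travel=[
    [0.002,0.0006,0],
    [0.004,0.0012,0],
    [0.006,0.0018,0],
    [0.008,0.0024,0],
    [0.01,0.003,0],
    [0.01,0.003,0],
    [0.01,0.003,0],
    [0.01,0.003,0],
    [0.01,0.003,0],
    [0.01,0.003,0],
  ],
  dr=[
    [0,0,0],
    [0,0,0],
    [0,0,0],
    [0,0,0],
    [0,0,0],
    [0,0,0],
    [0,0,0],
    [0,0,0],
    [0,0,0],
    [0,0,0],
  ],
)

```text
t: 11.55
ee_pos: [414.9, -89.6, 100.9]
orientation: [2.536, -1.842, -0.022]
ft_force: [-11.9, -3.9, 5.2]
width: 0.2
```

Stop confirmed: 12.5 N with only about 0.6 mm of further travel. I back off the orange face, lift, then clear.

>>> jog_arm(
  travel=[
    [-0.01,0.002,0],
    [-0.025,0.005,0],
    [-0.035,0.006,0],
    [-0.035,0.006,0.02],
    [-0.035,0.006,0.08],
    [-0.035,0.006,0.16],
    [-0.035,0.006,0.24],
    [-0.035,0.006,0.32],
    [-0.035,0.006,0.38],
    [-0.035,0.006,0.38],
  ],
  dr=[
    [0,0,0],
    [0,0,0],
    [0,0,0],
    [0,0,0],
    [0,0,0],
    [0,0,0],
    [0,0,0],
    [0,0,0],
    [0,0,0],
    [0,0,0],
  ],
)

```text
t: 12.55
ee_pos: [403.4, -87.7, 256.8]
orientation: [2.539, -1.844, -0.011]
ft_force: [-0.5, 0.2, -0.4]
width: 0.3
```

>>> jog_arm(
  travel=[
    [-0.03,-0.07,0],
    [-0.06,-0.16,0],
    [-0.09,-0.25,0],
    [-0.12,-0.34,0],
    [-0.15,-0.43,0],
    [-0.18,-0.51,0],
    [-0.22,-0.58,0],
    [-0.24,-0.62,0],
    [-0.24,-0.62,0],
    [-0.24,-0.62,0],
  ],
  dr=[
    [0,0,0],
    [0,0,0],
    [0,0,0],
    [0,0,0],
    [0,0,0],
    [0,0,0],
    [0,0,0],
    [0,0,0],
    [0,0,0],
    [0,0,0],
  ],
)

```text
t: 13.55
ee_pos: [307.1, -335.2, 256.2]
orientation: [2.539, -1.846, -0.012]
ft_force: [0.6, -0.6, -0.3]
width: 0.6
```

```bash
python3 - <<'E'
from h import *
o=telemetry.get_obs(); print(o['t'],o['ee_pos'],o['ft_force'])
s=snap('side','side7.png'); t=snap('top','top7.png')
cv2.imwrite('pics/c7.png',np.vstack([cv2.resize(x,None,fx=4,fy=4,interpolation=cv2.INTER_CUBIC) for x in (s['pixels'][190:260,225:335,::-1],t['pixels'][180:250,215:325,::-1])]))
A=[];C=[]
for d in(s,t):
    A.append(cloud(d).reshape(-1,3));C.append(d['pixels'].reshape(-1,3).astype(int))
A=np.vstack(A);c=np.vstack(C);r=np.hypot(A[:,0]-425,A[:,1]+127)
X=A[(r<60)&(A[:,2]>88)&(A[:,2]<150)&(c[:,0]>110)&(c[:,0]>1.7*c[:,2])]
w,V=np.linalg.eigh(np.cov(X[:,:2].T)); a=V[:,1]; print(len(X),np.degrees(np.arctan2(a[1],a[0])),'top z',np.percentile(X[:,2],[80,90,97]),X.mean(0))
E
```

```text
13.55 [ 307.13086137 -335.24805305  256.18003021] [ 0.6137313  -0.60177678 -0.2757516 ]
117 82.66323992021286 top z [121.90476251 123.46730626 125.56543485] [ 426.0807597  -111.08449654  114.13152435]
```

View pics/c7.png

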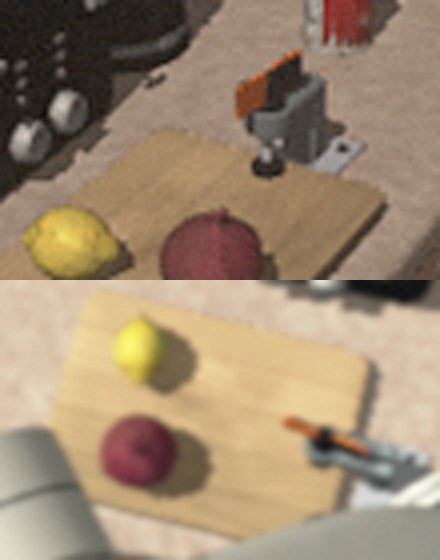

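The final look shows the wings at 82.7° with the top edge about 122-124 mm high, hub down on the boss, foot on the board, and board, lemon and onion at the same pixels as before. I hand in.

```bash
python3 -c "
from h import *
print(ticket.close_job())"
```

```text
the job is handed in; nothing more can be done
None
```

The board is clamped: I turned the wing screw clockwise by about 323° until it hit its firm stop, then handed in the job at about 13.7 s. I used the shut fingertips on one orange wing face only, in one continuous push made over several moves, so no wing was pinched.

**Firm stop:** at the end the force rose from about 2 N to 12.5 N, with only about 0.6 mm more travel in the push direction.

**Wing angle:** the wings finished at 82.7°. From my clamp yaw estimate of -1.4° to -2° I expected about 80°, so the two differ by 2–3°. That is about my measuring error, and I took the stop as proof that the screw is home.

**Wing height:** the top edge came down from about 131 mm to 122–124 mm. Fully home is 122 mm, so this fits within the 2 mm camera calibration.

**Surroundings:** the last pictures show the foot on the board. By eye, the board, lemon and onion are where they were. I did not check the mug, tin, jar or mill separately, but the arm passed well clear of them.

**Finish:** the arm ended about 240 mm from the clamp with its tip 256 mm above the worktop. The force reading was at its no-contact level (under 1 N).

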